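# Open the waste drain and tip a bottle to empty it

## Robot

A 6-joint arm with a two-finger parallel gripper is mounted at the origin on a cart in front of the work surface, level with it; the furniture and walls round the work are solid. World frame = base frame: x ahead of the robot, y to its left, z up, the work surface at z = 0. Lengths are in m, angles in rad, forces in N, time in s.
With the tool pointing down it reaches from about 0.4 to 0.925 m from the base axis. Payload 12.5 kg.
Tool frame: the origin (TCP) lies at the very end of the fingers, on their centre line; the grasp point (between the pads) lies behind it (r.pinch_z is the y of the grasp point in the tool frame, in m); y points along the fingers, x is the direction in which the jaws open and shut, and the axes are right-handed (so a half turn about y gives the same grasp; the last joint's range is limited). The gripper opens to 95 mm and grips with 3 to 60 N. Pads are 20 mm wide; open, the fingers measure 119 mm over their backs; the gripper's body (75 mm by 180 mm) begins 59 mm behind the grasp point.
Start: joints at [1.044, 0.491, 1.559, -0, 1.092, -0.106], TCP at [0.255, 0.571, 0.215] pointing down, gripper open.
Joint ranges: [-3.1, 3.1], [-0.84, 2.19], [0.05, 2.79], [-1.13, 4.28], [0.06, 2.93], [-2.69, 2.69]. Speed limits (rad/s): [2.22, 2.22, 2.79, 3.14, 3.14, 3.14].

## Interface

Orientations are given as a rotation vector (axis times angle).
In Python, from station import observe, grab_frame, get_calibration, r, boxes_of, silhouettes, landmark_of gives the robot as it stands. The module is installed in compiled form; this text tells all that it offers.
- The arm moves only by the tool apply_moves, never from a script. Its argument "commands" is a list of rows, each a list of 6 numbers: the shift along the world's x, y, z in mm, then the turn, a rotation vector about the world's x, y, z in rad. In form: [[tx, ty, tz, rx, ry, rz], ...]. A call has 1 to 12 rows; each row shifts and turns the commanded pose from where the row before left it; what a row does not reach is not made up. A row lasts 1/8 s, in which the tool goes at most 62.5 mm and 10.7 degrees, less where a joint would pass 70% of its speed; a pose out of reach is approached as far as the arm can. A call with a gripper value outside its range is refused whole. "fingers" is the closure, from -1 (fully open) to 1 (shut), so that 0 is half open, set as the call begins (left out, the last holds). The fingers move at their own pace and stop on an object; "grip_force" is the grip in N (left out, the last holds). Time passes only in rows, so rows that do not move let the fingers close. It gives the time, the measured TCP pose, the force and the opening at its end, in the units of the state.
- observe(): the state, without advancing time (a new reading comes with each control period).
- grab_frame(name): name is "scene" or "top" or "wrist"; returns (picture, depth): 420x560x3 uint8, red, green, blue; 420x560 float32, m along the optical axis (not along the pixel's ray), 0 where there is no reading.
- get_calibration(name): a dict with "camera_matrix" (3x3 intrinsics, pixels), "k1" (the pictures are not rectified: a ray, as slopes to the right and down, at radius r is drawn at 1 + k1 r^2 times it, then the intrinsics apply), "rvec" (rotation vector, rad) and "tvec" (3), from world to camera coordinates, as OpenCV has them; the wrist camera has in their place "tool_from_camera" (4x4, takes a point from camera to tool coordinates, whose origin is the TCP and whose axes are the tool frame's). Camera axes: x right, y down, z forward; pixel columns grow to the right and rows downward; lengths in m; the calibration is good to about 2 mm. A picture is of the moment at which its call begins: read the wrist's pose just before it. get_calibration takes no time and is no camera call.
- r.sign_off(): hands the job in, once; it reports no verdict.
Trained networks look in the newest picture that a camera, given by its name, has taken for a name from the list of things; names that differ only in an ending like _2 or _b are one class to them, and where a whole thing is asked for, a point or a joint stands for the part that bears it (a point fixed in the world has none). Each returns a list of dicts, best first, with "confidence" (0 to 1); they miss things now and then, are a little off and sometimes report something else, mostly with a low value. They report only what shows in the picture. A call takes as long as a camera call.
- boxes_of(camera, name): "location" ([x, y, z] in m, in the coordinates of the camera as it stood for that picture, good to about 4 mm: the middle of the surface that is visible of it).
- silhouettes(camera, name): "pixels" (420x560 bool, what is visible of it).
- landmark_of(camera, name): "location" ([x, y, z] in m, in the coordinates of the camera as it stood for that picture, good to about 4 mm: a listed point, or the origin of a listed thing).
The state is a dict: "time": time; "joints": joint angles; "qd": joint speeds; "joint_efforts": joint torques, N m; "tcp_pos": TCP position; "tool_rot": TCP orientation; "ft_force": force on the tool from outside, world axes, zero at the start; "ft_torque": the same for the moment, N m; "opening": opening from 0.0 (shut) to 1.0 (fully open).
Only numpy, scipy, OpenCV 4.12 (cv2) and the standard library are available. Lean on these libraries where they do the work, as an engineer would, in place of code of your own. Each camera call takes 0.05 s, during which the arm holds its last target.

## Task

Empty the brown bottle into the drain: first turn the yellow drain valve fully open, until its handle meets the stop in line with the pipe, and only then swing the red-gripped lever of the tipping cradle all the way over to its stop so that the bottle pours into the funnel. Tip it steadily, taking two seconds or more over the swing, and leave the bottle tipped to drain with the valve open. Do not disturb the loose things standing around.

Things in the scene. Friction and masses are not known exactly. Their poses are not given: they have to be found in the camera images.
- station: Fixed drain station: z up, origin on the worktop under the cradle's middle; y along the pipe from cradle to valve; x away from the robot. Grey base plate 180 (x) x 250 x 10 mm. Two aluminium uprights at x = -54 and +54 mm, 8 mm thick, 225 mm high (the front one topped by a disc 72 mm wide, up to 236 mm).
- drain_valve (a joint): Angle of the ball valve's handle about its upright stem, rad. 0 = shut: handle across the pipe, pointing to the station's -x. Grows clockwise seen from above. 1.571 = fully open at the hard stop: handle in line with the pipe, pointing to the station's +y. Stiff, about 0.22 N m (3 N at the grip); stays where left. Starts at 0 to 0.25.
- valve_axis (a point): Point on the valve stem's upright axis, level with the middle of the yellow sleeve: x = 0, y = 200, z = 122 mm in the station's frame. The brass valve below sits in a steel pipe 21 mm thick, axis 60 mm high, that runs along the station's y from y = 75 to 290 mm and there drops through the worktop.
- valve_grip (a point): Middle of the yellow sleeve of the valve handle: a level flat bar 72 mm long, 20 mm wide, 13 mm high, pointing straight away from the stem; 78 mm from the stem's axis. Its underside is 116 mm above the worktop, 40 mm or more above pipe and fittings.
- cradle (a joint): Tip angle of cradle and bottle, rad. 0 = bottle upright; 2.0 = tipped to the hard stop, neck down over the funnel. Stiff trunnions, about 0.5 N m (6 N at the lever's grip); stays where left. Starts at 0 to 0.2.
- trunnion_axis (a point): Point on the level axis (along the station's x) about which cradle and lever turn: x = -115, y = 0, z = 200 mm in the station's frame, in the upright plane in which lever_grip moves.
- lever_grip (a point): Middle of the tipping lever's red grip: a level round sleeve 20 mm thick, 72 mm long along the station's x, turning freely on its pin. At cradle angle q it is at x = -115, y = 90 sin(q - 1), z = 200 + 90 cos(q - 1) mm in the station's frame: leaning away from the funnel at first, over the top, then towards the funnel.
- bottle_mouth (a point): Centre of the open mouth of the brown square bottle (67 x 68 x 156 mm, neck 33 mm wide) clamped in the blue cradle, 76 mm from the trunnion axis. Tipped, it hangs over the white funnel (112 mm wide, rim 136 mm high, centred at x = 0, y = 75 mm in the station's frame).
- bottle_cap: The brown bottle's dark brown screw cap, 37 mm wide, 19 mm high, loose on the worktop before the station; leave it there. Origin at the centre of the underside.
- media_bottle: Small laboratory bottle with pink contents and blue cap, 56 mm wide, 105 mm high, standing loose; leave it there. Origin at the centre of the underside.
- glass_beaker: Empty glass beaker, 60 mm wide, 70 mm high, standing loose; leave it there. Origin at the centre of the underside.
- dish: Petri dish with red medium, 89 mm wide, 15 mm high, loose; leave it there. Origin at the centre of the underside.

How it is judged:
On the way, in this order (a step that is already met when the one before it is completed fails the run):
1. the drain valve is turned fully open, to its stop (value of joint drain_valve above 1.48 rad), for 0.2 s.
2. the bottle is tipped to the cradle's stop, over the funnel (value of joint cradle above 1.9 rad), for 0.2 s.
At the end, for the whole second after the job is handed in: The valve handle is within 5 degrees (0.09 rad) of its open stop, in line with the pipe, and the cradle is within 6 degrees (0.1 rad) of its tipped stop, at rest (value of joint drain_valve above 1.48 rad and value of joint cradle above 1.9 rad and not (velocity of joint cradle above 0.05 rad/s or velocity of joint cradle below -0.05 rad/s)); the robot touches nothing.
It fails at once if the bottle is tipped past 0.45 rad while the drain valve is not yet open (under 1.4 rad) (value of joint cradle above 0.45 rad and value of joint drain_valve below 1.4 rad).
It fails at once if the bottle is tipped in a rush (over 2.5 rad/s) (velocity of joint cradle above 2.5 rad/s).
It fails at once if a loose thing standing around is moved by more than 30 mm or tipped over (distance of any of bottle_cap, media_bottle, glass_beaker, dish from where it was at the start of the episode above 0.03 m or angle between any of media_bottle, glass_beaker's own z axis and vertical above 0.5 rad).
It also fails if it takes over 50 s, if anything falls off the work surface, if the arm or the gripper's body presses on something with over 40 N, if the wrist force passes 120 N, or if a joint passes its speed limit or range.

## Working session

There is one attempt and no reset: what is moved stays moved. The work goes in short steps, Python scripts to look and compute and a tool call to move; the robot and the scene stay as the last step left them, time stands still between calls to the robot, and variables do not carry over. Pictures are saved under pics/ and viewed, and the job is handed in when it is done.

Besides the shell and the picture viewer there is one more tool, called after ">>>" by a JSON object that holds its "api" and its "payload", one argument or row to a line. apply_moves: Moves the arm, as the interface text tells. Its arguments: {"type":"object","properties":{"commands":{"type":"array"},"fingers":{"type":"number"},"grip_force":{"type":"number"}},"required":["commands"]}

```bash
mkdir -p pics
cat > h.py <<'E'
import numpy as np, cv2
from scipy.spatial.transform import Rotation as R
from station import *
def w2c(n):
    c=get_calibration(n); return R.from_rotvec(np.ravel(c["rvec"])).as_matrix(), np.ravel(c["tvec"])
def toworld(n,p):
    Rm,t=w2c(n); return Rm.T@(np.array(p)-t)
def save(n,f):
    p,d=grab_frame(n); cv2.imwrite(f,p[:,:,::-1]); return p,d
E
python3 - <<'E'
from h import *
s=observe(); print(s["time"],s["tcp_pos"],s["tool_rot"],s["opening"],r.pinch_z)
for n in ["scene","top"]:
    save(n,f"pics/{n}0.png")
    for k in ["valve_grip","valve_axis","lever_grip","trunnion_axis","bottle_mouth","station","bottle_cap","media_bottle","glass_beaker","dish"]:
        print(n,k,[(np.round(toworld(n,o["location"]),4),round(o["confidence"],2)) for o in landmark_of(n,k)[:2]])
E
```

```text
0.0 [0.25517502 0.57027146 0.21407188] [-1.37988755 -0.89313602  0.89473052] 1.000240869413699 -0.0188
scene valve_grip []
scene valve_axis [(array([0.5098, 0.3759, 0.0014]), 0.22)]
scene lever_grip [(array([ 0.4984, -0.2449,  0.2611]), 0.73)]
scene trunnion_axis []
scene bottle_mouth [(array([ 0.6116, -0.1631,  0.2797]), 0.89)]
scene station [(array([ 0.613 , -0.1747,  0.0035]), 0.92)]
scene bottle_cap []
scene media_bottle [(array([ 0.5078,  0.3768, -0.001 ]), 0.83), (array([ 0.6096, -0.165 ,  0.279 ]), 0.37)]
scene glass_beaker [(array([6.347e-01, 3.721e-01, 5.000e-04]), 0.47), (array([ 0.4942, -0.1764,  0.2024]), 0.25)]
scene dish [(array([ 0.5666, -0.4521,  0.0064]), 0.59)]
top valve_grip [(array([0.5318, 0.0302, 0.1225]), 0.53), (array([ 0.5676, -0.4525,  0.0015]), 0.34)]
top valve_axis [(array([0.6084, 0.0196, 0.1274]), 0.76)]
top lever_grip [(array([0.5298, 0.0317, 0.1216]), 0.65), (array([ 0.5041, -0.2452,  0.2636]), 0.56)]
top trunnion_axis []
top bottle_mouth [(array([ 0.6109, -0.1621,  0.2736]), 0.55)]
top station [(array([ 0.6102, -0.1768,  0.0009]), 0.75)]
top bottle_cap [(array([ 4.705e-01, -7.320e-02,  4.000e-04]), 0.57)]
top media_bottle [(array([0.5118, 0.3738, 0.    ]), 0.79), (array([0.6109, 0.0219, 0.1267]), 0.3)]
top glass_beaker [(array([6.322e-01, 3.719e-01, 6.000e-04]), 0.76)]
top dish [(array([ 0.5681, -0.4541,  0.0025]), 0.95), (array([0.5109, 0.3731, 0.0022]), 0.54)]
```

View pics/scene0.png

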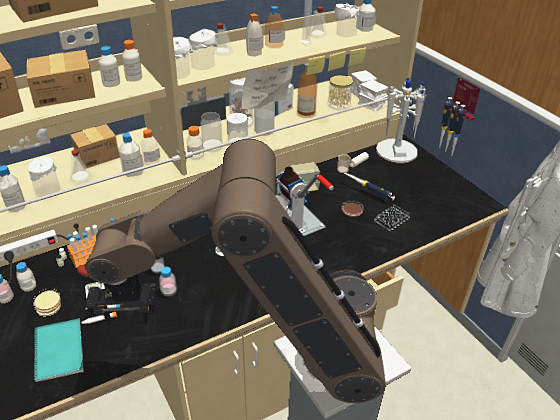

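View pics/top0.png

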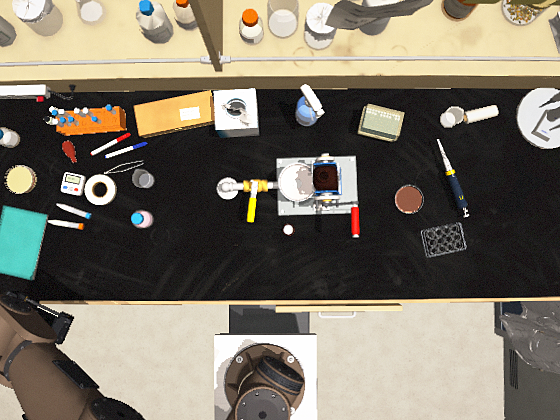

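Run:
```python
from h import *
s=observe(); print(R.from_rotvec(s["tool_rot"]).as_matrix().round(3))
# station yaw from stations: origin->valve axis
o=np.array([.6116,-.1757]); v=np.array([.6086,.0205])
for k in (o,v): print(k)
d=v-o; print(np.linalg.norm(d), np.degrees(np.arctan2(-d[0],d[1])))
# yellow pixels & red pixels centroid from depth in top
for n in ["top","scene"]:
    p,dep=grab_frame(n); c=get_calibration(n);K=np.array(c["camera_matrix"]);k1=c["k1"]
    hsv=cv2.cvtColor(p,cv2.COLOR_RGB2HSV)
    Rm,t=w2c(n)
    for nm,m in [("yellow",cv2.inRange(hsv,(20,130,90),(34,255,255))),("red",cv2.inRange(hsv,(0,150,90),(8,255,255))|cv2.inRange(hsv,(172,150,90),(180,255,255)))]:
        nn,lab,st,ce=cv2.connectedComponentsWithStats(m)
        for i in range(1,nn):
            if st[i,4]<60: continue
            vv,uu=np.nonzero((lab==i)&(dep>0))
            if len(vv)==0: continue
            xy=cv2.undistortPoints(np.c_[uu,vv].astype(float)[:,None],K,np.array([k1,0,0,0]))[:,0]
            z=dep[vv,uu]; P=np.c_[xy*z[:,None],z]; W=(P-t)@Rm
            q=W[np.abs(W[:,2]-np.median(W[:,2]))<.02]; 
            e=np.linalg.svd((q-q.mean(0))[:,:2],full_matrices=False)[2][0]
            print(n,nm,ce[i].round(),st[i,4],np.median(W,0).round(4),W.min(0).round(3),W.max(0).round(3),e.round(3))
```

```text
[[ 0.409  0.    -0.913]
 [ 0.913  0.     0.409]
 [ 0.    -1.     0.   ]]
[ 0.6116 -0.1757]
[0.6086 0.0205]
0.19622293443937686 0.8760139891179746
top yellow [480.   1.] 71 [ 1.0125 -0.5321  0.4298] [ 1.009 -0.57   0.403] [ 1.02  -0.497  0.443] [-0.006 -1.   ]
top yellow [526.   1.] 105 [ 1.011  -0.6454  0.4347] [ 1.007 -0.686  0.402] [ 1.019 -0.604  0.45 ] [ 0.001 -1.   ]
top yellow [192. 109.] 830 [0.8489 0.2105 0.0562] [0.787 0.156 0.043] [0.903 0.313 0.069] [-0.429  0.903]
top yellow [145. 121.] 372 [0.811  0.3622 0.0562] [0.769 0.297 0.046] [0.858 0.394 0.068] [-0.843 -0.537]
top yellow [261. 185.] 82 [0.6073 0.0047 0.0756] [ 0.592 -0.013  0.067] [0.623 0.026 0.089] [-0.668 -0.744]
top yellow [251. 210.] 183 [0.5317 0.0324 0.1277] [ 0.495  0.018 -0.004] [0.573 0.052 0.135] [-0.993  0.115]
top red [123. 137.] 62 [0.7708 0.4425 0.0135] [0.759 0.42  0.003] [0.783 0.466 0.022] [ 0.446 -0.895]
top red [ 69. 150.] 174 [0.7297 0.6081 0.0301] [0.693 0.588 0.012] [0.758 0.633 0.043] [-0.896 -0.444]
top red [355. 220.] 224 [ 0.495  -0.246   0.2686] [ 0.458 -0.276 -0.005] [ 0.529 -0.236  0.278] [-1.    -0.029]
scene red [324. 181.] 94 [ 0.495  -0.2417  0.2676] [ 0.452 -0.488 -0.007] [ 0.842 -0.233  0.277] [-1.    0.03]
scene red [ 82. 270.] 75 [0.727  0.6193 0.0316] [0.699 0.606 0.015] [0.757 0.635 0.047] [-0.955 -0.296]
```

The scene picture shows the station behind the arm, with the red grip at (324,181). The top picture shows the yellow handle at (251,210), the red grip at (355,220), the cap at (288,230), and the media bottle and beaker at (142,218) and (143,178). Network and depth results agree to within a few mm. I'll move above the valve handle and check with the wrist camera.

>>> {"api": "apply_moves", "payload": {
  "commands": [
    [23,-45,3,0,0,0.025],
    [23,-45,3,0,0,0.025],
    [23,-45,3,0,0,0.025],
    [23,-45,3,0,0,0.025],
    [23,-45,3,0,0,0.025],
    [23,-45,3,0,0,0.025],
    [23,-45,3,0,0,0.025],
    [23,-45,3,0,0,0.025],
    [23,-45,3,0,0,0.025],
    [23,-45,3,0,0,0.025],
    [23,-45,3,0,0,0.025],
    [23,-44,3,0,0,0.028]
  ],
  "fingers": -1,
  "grip_force": 15
}}

```text
time: 2.7
tcp_pos: [0.5319, 0.0298, 0.251]
tool_rot: [-1.263, -1.123, 1.122]
ft_force: [0.7, -0.0, -0.3]
opening: 0.999
```

```bash
cat >> h.py <<'E'
def wrist(f):
    s=observe(); T=np.eye(4); T[:3,:3]=R.from_rotvec(s["tool_rot"]).as_matrix(); T[:3,3]=s["tcp_pos"]
    p,d=save("wrist",f); c=get_calibration("wrist")
    T=T@np.array(c["tool_from_camera"]); K=np.array(c["camera_matrix"])
    return p,d,T,K,c["k1"],s
def blobs(p,d,T,K,k1,lo,hi):
    m=cv2.inRange(cv2.cvtColor(p,cv2.COLOR_RGB2HSV),lo,hi); nn,lab,st,ce=cv2.connectedComponentsWithStats(m)
    for i in range(1,nn):
        if st[i,4]<150: continue
        vv,uu=np.nonzero((lab==i)&(d>0))
        if len(vv)<20: continue
        xy=cv2.undistortPoints(np.c_[uu,vv].astype(float)[:,None],K,np.array([k1,0,0,0.]))[:,0]
        z=d[vv,uu]; W=np.c_[xy*z[:,None],z]@T[:3,:3].T+T[:3,3]
        W=W[np.abs(W[:,2]-np.median(W[:,2]))<.015]
        e=cv2.fitLine(W[:,:2].astype(np.float32),cv2.DIST_HUBER,0,.01,.01).ravel()
        print(ce[i].round(),st[i,4],"mean",W.mean(0).round(4),np.percentile(W,2,0).round(4),np.percentile(W,98,0).round(4),"dir",e[:2].round(3))
E
python3 - <<'E'
from h import *
p,d,T,K,k1,s=wrist("pics/w1.png")
print(s["time"],s["tcp_pos"].round(4),R.from_rotvec(s["tool_rot"]).as_matrix().round(3)[:,0],s["joints"])
blobs(p,d,T,K,k1,(22,130,90),(34,255,255))
for k in ["valve_grip","valve_axis","station","bottle_cap"]:
    print(k,[((T[:3,:3]@np.array(o["location"])+T[:3,3]).round(4),round(o["confidence"],2)) for o in landmark_of("wrist",k)[:2]])
E
```

```text
2.7 [0.5319 0.0298 0.251 ] [0.117 0.993 0.   ] [-6.80381823e-02  3.21749920e-01  1.73644348e+00  1.41832227e-04
  1.08295867e+00 -1.52181303e+00]
[287. 203.] 1531 mean [0.5289 0.0324 0.1279] [0.497 0.021 0.124] [0.5624 0.0437 0.1299] dir [ 0.992 -0.123]
valve_grip [(array([0.5265, 0.0347, 0.1202]), 0.66)]
valve_axis [(array([0.6062, 0.0235, 0.1249]), 0.96)]
station [(array([ 0.6084, -0.1747,  0.0019]), 0.73)]
bottle_cap [(array([ 0.4749, -0.0766, -0.    ]), 0.93)]
```

View pics/w1.png

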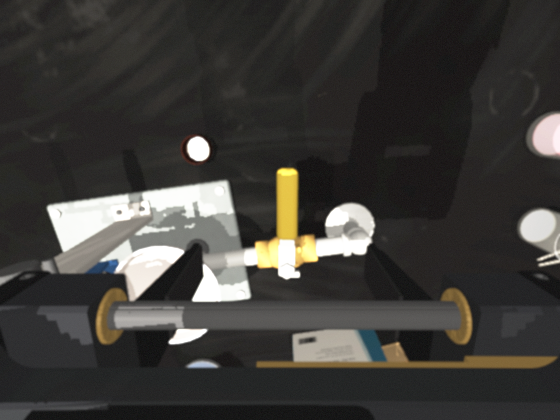

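The wrist view shows the yellow handle at (287,203), square between the jaws, with the stem at (288,252) and the cap at (198,149), clear of the fingers. I'll descend and grip.

>>> {"api": "apply_moves", "payload": {
  "commands": [
    [-1,2,-40,0,0,0],
    [-1,1,-40,0,0,0],
    [0,0,-40,0,0,0],
    [0,0,-28,0,0,0],
    [0,0,0,0,0,0]
  ]
}}

```text
time: 3.58
tcp_pos: [0.528, 0.0357, 0.1015]
tool_rot: [-1.259, -1.121, 1.125]
ft_force: [0.3, -0.1, 1.1]
opening: 0.998
```

>>> {"api": "apply_moves", "payload": {
  "commands": [
    [0,0,0,0,0,0],
    [0,0,0,0,0,0],
    [0,0,0,0,0,0],
    [0,0,0,0,0,0],
    [0,0,0,0,0,0],
    [0,0,0,0,0,0]
  ],
  "fingers": 1,
  "grip_force": 15
}}

```text
time: 4.32
tcp_pos: [0.5293, 0.0345, 0.1027]
tool_rot: [-1.263, -1.122, 1.122]
ft_force: [0.6, -0.1, -0.5]
opening: 0.427
```

Run:
```python
import numpy as np
c=np.array([607.5,22.8]);p=np.array([530.2,32.4]);n=12
v=p-c;a0=np.arctan2(v[1],v[0]);print(np.hypot(*v),a0)
tot=-1.46
prev=p
for i in range(1,n+1):
    a=a0+tot*i/n;q=c+np.hypot(*v)*np.array([np.cos(a),np.sin(a)]);print((q-prev).round(1),round(tot/n,4));prev=q
```

```text
77.89383801046135 3.0180338372187485
[1.7 9.3] -0.1217
[2.9 9. ] -0.1217
[3.9 8.6] -0.1217
[4.9 8.1] -0.1217
[5.9 7.4] -0.1217
[6.7 6.6] -0.1217
[7.5 5.8] -0.1217
[8.1 4.8] -0.1217
[8.7 3.8] -0.1217
[9.1 2.7] -0.1217
[9.3 1.6] -0.1217
[9.5 0.5] -0.1217
```

Still closing (opening 0.427).

>>> {"api": "apply_moves", "payload": {
  "commands": [
    [0,0,0,0,0,0],
    [0,0,0,0,0,0],
    [0,0,0,0,0,0],
    [0,0,0,0,0,0]
  ]
}}

```text
time: 4.82
tcp_pos: [0.5292, 0.0344, 0.1026]
tool_rot: [-1.263, -1.122, 1.122]
ft_force: [-2.1, -1.0, 0.7]
opening: 0.211
```

Gripped at 20 mm, which is the bar's width. I'll swing along the arc.

>>> {"api": "apply_moves", "payload": {
  "commands": [
    [1.7,9.3,0,0,0,-0.122],
    [2.9,9.0,0,0,0,-0.122],
    [3.9,8.6,0,0,0,-0.122],
    [4.9,8.1,0,0,0,-0.122],
    [5.9,7.4,0,0,0,-0.122],
    [6.7,6.6,0,0,0,-0.122]
  ]
}}

```text
time: 5.58
tcp_pos: [0.5555, 0.084, 0.1026]
tool_rot: [-1.497, -0.562, 0.561]
ft_force: [1.3, 0.8, -1.0]
opening: 0.208
```

>>> {"api": "apply_moves", "payload": {
  "commands": [
    [7.5,5.8,0,0,0,-0.122],
    [8.1,4.8,0,0,0,-0.122],
    [8.7,3.8,0,0,0,-0.122],
    [9.1,2.7,0,0,0,-0.122],
    [0,0,0,0,0,0]
  ]
}}

```text
time: 6.2
tcp_pos: [0.5897, 0.1016, 0.1027]
tool_rot: [-1.562, -0.184, 0.181]
ft_force: [3.6, 6.2, -1.4]
opening: 0.209
```

>>> {"api": "apply_moves", "payload": {
  "commands": [
    [9.3,1.6,0,0,0,-0.12],
    [8.5,0.5,0,0,0,-0.11],
    [0,0,0,0,0,0],
    [2,0,0,0,0,0],
    [2,0,0,0,0,0],
    [0,0,0,0,0,0]
  ]
}}

```text
time: 6.95
tcp_pos: [0.6068, 0.1037, 0.1024]
tool_rot: [-1.57, 0.003, 0.01]
ft_force: [-17.7, 5.0, 10.7]
opening: 0.211
```

Run:
```python
from h import *
s=observe(); m=R.from_rotvec(s["tool_rot"]).as_matrix();print(s["tcp_pos"],m[:,0],s["ft_force"],s["ft_torque"])
save("top","pics/t2.png")
```

```text
[0.60677582 0.10367717 0.10238589] [ 0.99995627  0.00418349 -0.00836395] [-17.72663448   5.0098825   10.68367852] [0.82152932 3.22050167 0.14657341]
```

Force has risen to 18 N, well above the 3 N turning load, so the handle is at its stop. I'll release, rise and check.

>>> {"api": "apply_moves", "payload": {
  "commands": [
    [0,0,0,0,0,0],
    [0,0,0,0,0,0],
    [0,0,0,0,0,0],
    [0,0,0,0,0,0],
    [0,0,0,0,0,0]
  ],
  "fingers": -0.3
}}

```text
time: 7.62
tcp_pos: [0.6106, 0.1026, 0.1026]
tool_rot: [-1.571, -0.002, 0.002]
ft_force: [-0.4, -0.3, -0.5]
opening: 0.64
```

>>> {"api": "apply_moves", "payload": {
  "commands": [
    [0,0,20,0,0,0],
    [0,0,40,0,0,0],
    [0,0,50,0,0,0],
    [0,0,60,0,0,0],
    [0,0,0,0,0,0]
  ],
  "fingers": -1
}}

```text
time: 8.25
tcp_pos: [0.6119, 0.1028, 0.2774]
tool_rot: [-1.57, -0.009, -0.004]
ft_force: [-0.7, -0.4, -0.7]
opening: 0.999
```

Run:
```python
from h import *
p,d,T,K,k1,s=wrist("pics/w2.png")
print(s["time"],s["tcp_pos"].round(4))
blobs(p,d,T,K,k1,(22,130,90),(34,255,255))
for k in ["valve_grip","valve_axis","station"]:
    print(k,[((T[:3,:3]@np.array(o["location"])+T[:3,3]).round(4),round(o["confidence"],2)) for o in landmark_of("wrist",k)[:2]])
```

```text
8.25 [0.6119 0.1028 0.2774]
[277. 200.] 1221 mean [0.6054 0.1014 0.1278] [0.5962 0.0671 0.1237] [0.6145 0.1341 0.1298] dir [ 0.013 -1.   ]
valve_grip [(array([0.6049, 0.0998, 0.1215]), 0.82)]
valve_axis [(array([0.6041, 0.0242, 0.1209]), 0.61)]
station [(array([ 0.4766, -0.0767, -0.0015]), 0.21)]
```

View pics/w2.png

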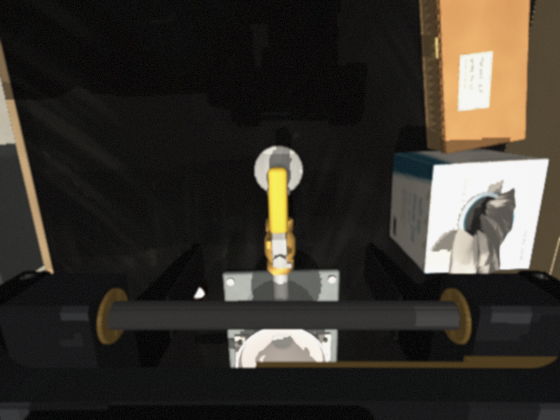

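The wrist view shows the yellow handle in line with the pipe: sleeve at (278,200), stem at (281,262). It is within 1° of the station's y. Next is the lever.

>>> {"api": "apply_moves", "payload": {
  "commands": [
    [-8,0,43,0,0,0.13],
    [-10,-26,40,0,0,0.13],
    [-10,-32,0,0,0,0.13],
    [-10,-32,0,0,0,0.13],
    [-10,-32,0,0,0,0.13],
    [-10,-32,0,0,0,0.13],
    [-10,-32,0,0,0,0.13],
    [-10,-32,0,0,0,0.13],
    [-11,-32,0,0,0,0.13],
    [-11,-32,0,0,0,0.13],
    [-11,-32,0,0,0,0.13],
    [-11,-33,0,0,0,0.14]
  ]
}}

```text
time: 9.95
tcp_pos: [0.4879, -0.2452, 0.3542]
tool_rot: [-1.203, -1.213, 1.214]
ft_force: [0.0, 1.2, 0.3]
opening: 1.002
```

>>> {"api": "apply_moves", "payload": {
  "commands": [
    [0,0,0,0,0,0]
  ]
}}

```text
time: 10.07
tcp_pos: [0.4878, -0.2459, 0.3541]
tool_rot: [-1.206, -1.209, 1.21]
ft_force: [-0.1, -0.1, -0.1]
opening: 1.0
```

Run:
```python
from h import *
p,d,T,K,k1,s=wrist("pics/w3.png")
print(s["time"],s["tcp_pos"].round(4),R.from_rotvec(s["tool_rot"]).as_matrix().round(3)[:,0],s["joints"])
blobs(p,d,T,K,k1,(0,150,70),(8,255,255))
blobs(p,d,T,K,k1,(172,150,70),(180,255,255))
for k in ["lever_grip","trunnion_axis","station","bottle_mouth"]:
    print(k,[((T[:3,:3]@np.array(o["location"])+T[:3,3]).round(4),round(o["confidence"],2)) for o in landmark_of("wrist",k)[:2]])
save("scene","pics/s3.png")
```

```text
10.075 [ 0.4878 -0.2459  0.3541] [-0.001  1.     0.001] [-5.87818844e-01  2.64107619e-01  1.54059111e+00 -1.39953858e-04
  1.33956283e+00 -2.15909242e+00]
[284. 223.] 1572 mean [ 0.4914 -0.246   0.269 ] [ 0.4591 -0.2546  0.2646] [ 0.5269 -0.2375  0.2715] dir [1.    0.031]
lever_grip []
trunnion_axis [(array([ 0.4971, -0.1777,  0.2081]), 0.75), (array([ 0.6146, -0.163 ,  0.2738]), 0.24)]
station [(array([ 0.6067, -0.1736,  0.0023]), 0.96), (array([0.6063, 0.0215, 0.1238]), 0.31)]
bottle_mouth [(array([ 0.6146, -0.1647,  0.2739]), 0.95)]
```

View pics/w3.png

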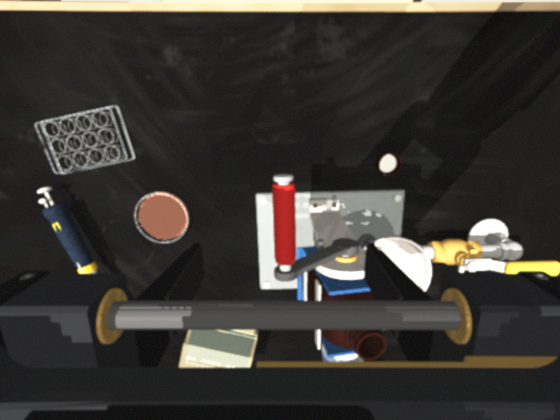

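View pics/s3.png

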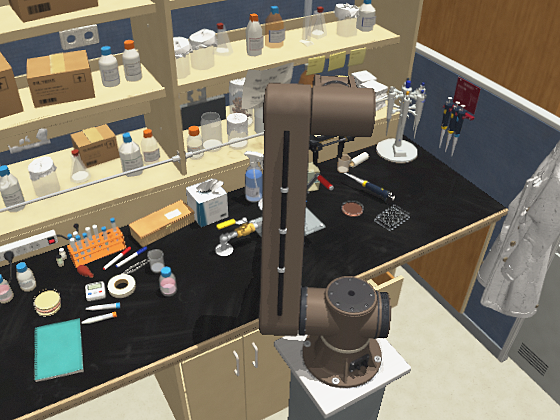

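The wrist view shows the red grip at (284,223), centred between the jaws, with its lever arm at (315,263) and the cap at (388,162). I'll descend and grip.

>>> {"api": "apply_moves", "payload": {
  "commands": [
    [-1,0,-30,0,0,0],
    [-1,0,-30,0,0,0],
    [0,0,-30,0,0,0],
    [0,0,-23,0,0,0],
    [0,0,0,0,0,0]
  ]
}}

```text
time: 11.0
tcp_pos: [0.4862, -0.2435, 0.2415]
tool_rot: [-1.205, -1.21, 1.211]
ft_force: [0.3, -0.2, 1.5]
opening: 1.0
```

>>> {"api": "apply_moves", "payload": {
  "commands": [
    [0,0,0,0,0,0],
    [0,0,0,0,0,0],
    [0,0,0,0,0,0],
    [0,0,0,0,0,0],
    [0,0,0,0,0,0],
    [0,0,0,0,0,0],
    [0,0,0,0,0,0],
    [0,0,0,0,0,0],
    [0,0,0,0,0,0],
    [0,0,0,0,0,0]
  ],
  "fingers": 1,
  "grip_force": 20
}}

```text
time: 12.25
tcp_pos: [0.4864, -0.2449, 0.2428]
tool_rot: [-1.209, -1.21, 1.212]
ft_force: [-1.3, -5.7, 1.1]
opening: 0.205
```

Run:
```python
from h import *
s=observe(); print(s["tcp_pos"],s["ft_force"],s["opening"])
a0=-.855; n=32; tot=1.0-a0; prev=None
for i in range(n+1):
    a=a0+tot*i/n;q=90*np.array([np.sin(a),np.cos(a)])
    if prev is not None: print(i,(q-prev).round(1),end="; ")
    prev=q
```

```text
[ 0.48644864 -0.24487606  0.24278343] [-1.32914078 -5.7288898   1.14916956] 0.20547535318952698
1 [3.5 3.8]; 2 [3.8 3.6]; 3 [4.  3.4]; 4 [4.1 3.2]; 5 [4.3 2.9]; 6 [4.5 2.7]; 7 [4.6 2.4]; 8 [4.8 2.1]; 9 [4.9 1.8]; 10 [5.  1.6]; 11 [5.1 1.3]; 12 [5.1 1. ]; 13 [5.2 0.7]; 14 [5.2 0.4]; 15 [5.2 0.1]; 16 [ 5.2 -0.2]; 17 [ 5.2 -0.5]; 18 [ 5.2 -0.8]; 19 [ 5.1 -1.1]; 20 [ 5.  -1.4]; 21 [ 4.9 -1.7]; 22 [ 4.8 -2. ]; 23 [ 4.7 -2.3]; 24 [ 4.6 -2.5]; 25 [ 4.4 -2.8]; 26 [ 4.2 -3. ]; 27 [ 4.1 -3.3]; 28 [ 3.9 -3.5]; 29 [ 3.6 -3.7]; 30 [ 3.4 -3.9]; 31 [ 3.2 -4.1]; 32 [ 2.9 -4.3];
```

Gripped at 20 mm. The swing takes 4 s, in pieces, with a force check after each.

>>> {"api": "apply_moves", "payload": {
  "commands": [
    [0,3.5,3.8,0,0,0],
    [0,3.8,3.6,0,0,0],
    [0,4.0,3.4,0,0,0],
    [0,4.1,3.2,0,0,0],
    [0,4.3,2.9,0,0,0],
    [0,4.5,2.7,0,0,0],
    [0,4.6,2.4,0,0,0],
    [0,4.8,2.1,0,0,0]
  ]
}}

```text
time: 13.25
tcp_pos: [0.4856, -0.2109, 0.2661]
tool_rot: [-1.206, -1.209, 1.212]
ft_force: [-3.7, -5.6, -6.6]
opening: 0.203
```

>>> {"api": "apply_moves", "payload": {
  "commands": [
    [0,4.9,1.8,0,0,0],
    [0,5.0,1.6,0,0,0],
    [0,5.1,1.3,0,0,0],
    [0,5.1,1.0,0,0,0],
    [0,5.2,0.7,0,0,0],
    [0,5.2,0.4,0,0,0],
    [0,5.2,0.1,0,0,0],
    [0,5.2,-0.2,0,0,0]
  ]
}}

```text
time: 14.25
tcp_pos: [0.4847, -0.17, 0.2719]
tool_rot: [-1.204, -1.207, 1.213]
ft_force: [-7.2, -8.5, -12.3]
opening: 0.203
```

>>> {"api": "apply_moves", "payload": {
  "commands": [
    [0,5.2,-0.8,0,0,0],
    [0,5.2,-1.1,0,0,0],
    [-0.5,5.1,-1.4,0,0,0],
    [0,5.0,-1.5,0,0,0],
    [-0.5,4.9,-1.7,0,0,0],
    [0,4.8,-2.0,0,0,0],
    [0,4.7,-2.3,0,0,0],
    [0,4.6,-2.5,0,0,0]
  ]
}}

```text
time: 15.25
tcp_pos: [0.4838, -0.1313, 0.2588]
tool_rot: [-1.206, -1.207, 1.214]
ft_force: [-7.7, -14.8, -9.7]
opening: 0.206
```

>>> {"api": "apply_moves", "payload": {
  "commands": [
    [0,4.4,-2.8,0,0,0],
    [0,4.2,-3.0,0,0,0],
    [0,4.1,-3.3,0,0,0],
    [0,3.9,-3.5,0,0,0],
    [0,3.6,-3.7,0,0,0]
  ]
}}

```text
time: 15.88
tcp_pos: [0.4834, -0.1117, 0.2426]
tool_rot: [-1.206, -1.206, 1.216]
ft_force: [-10.5, -18.6, -6.4]
opening: 0.203
```

>>> {"api": "apply_moves", "payload": {
  "commands": [
    [0,2.8,-4.0,0,0,0],
    [0,2.6,-4.1,0,0,0],
    [0,2.3,-4.2,0,0,0],
    [0,1.5,-3.0,0,0,0],
    [0,0,0,0,0,0]
  ]
}}

```text
time: 16.5
tcp_pos: [0.4833, -0.1026, 0.2289]
tool_rot: [-1.207, -1.206, 1.216]
ft_force: [-16.1, -17.4, 9.9]
opening: 0.208
```

>>> {"api": "apply_moves", "payload": {
  "commands": [
    [0,1,-2,0,0,0],
    [0,0.5,-1.5,0,0,0],
    [0,0,0,0,0,0],
    [0,0,0,0,0,0]
  ]
}}

```text
time: 17.0
tcp_pos: [0.4834, -0.1023, 0.2255]
tool_rot: [-1.209, -1.206, 1.217]
ft_force: [-18.3, -25.9, 9.6]
opening: 0.206
```

Run:
```python
from h import *
p,d,T,K,k1,s=wrist("pics/w4.png")
blobs(p,d,T,K,k1,(0,150,70),(8,255,255))
for n in ["top","scene"]:
    save(n,f"pics/{n}4.png")
    for k in ["lever_grip","bottle_mouth","trunnion_axis"]:
        print(n,k,[(toworld(n,o["location"]).round(4),round(o["confidence"],2)) for o in landmark_of(n,k)[:2]])
```

```text
[281. 267.] 2522 mean [ 0.4707 -0.1043  0.2565] [ 0.4551 -0.1133  0.2508] [ 0.488  -0.0953  0.2592] dir [0.999 0.043]
[282. 345.] 1001 mean [ 0.5149 -0.1035  0.257 ] [ 0.5055 -0.1119  0.2523] [ 0.5252 -0.0953  0.2593] dir [ 0.961 -0.275]
top lever_grip []
top bottle_mouth [(array([ 0.6102, -0.1033,  0.1676]), 0.68)]
top trunnion_axis [(array([ 0.4972, -0.1783,  0.2017]), 0.66)]
scene lever_grip []
scene bottle_mouth []
scene trunnion_axis [(array([ 0.4958, -0.1775,  0.2014]), 0.65)]
```

View pics/w4.png

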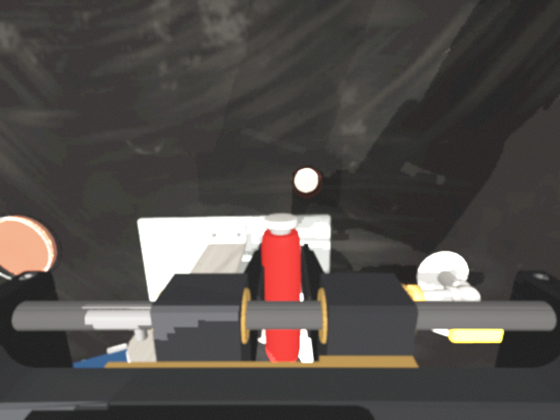

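View pics/top4.png

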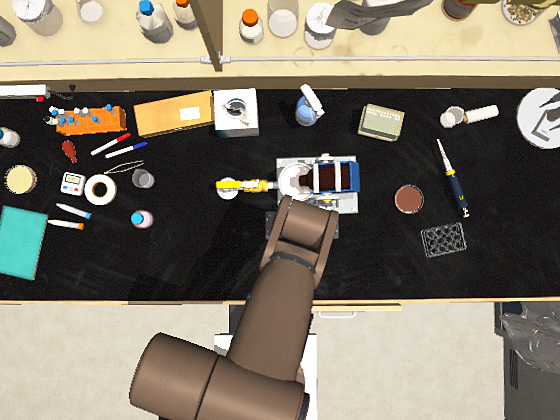

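The wrist view shows the red grip between the pads at (281,290). In the top view the bottle lies tipped, with its bottom at (345,175), over the funnel. Grip z ≈ 0.249 and y ≈ −0.103 match q ≈ 2.0. I'll release, retreat and verify.

>>> {"api": "apply_moves", "payload": {
  "commands": [
    [0,0,0,0,0,0],
    [0,0,0,0,0,0],
    [0,0,0,0,0,0],
    [0,0,0,0,0,0],
    [0,0,0,0,0,0],
    [0,0,0,0,0,0],
    [0,0,0,0,0,0]
  ],
  "fingers": -1
}}

```text
time: 18.32
tcp_pos: [0.4855, -0.0993, 0.2251]
tool_rot: [-1.208, -1.211, 1.211]
ft_force: [0.1, 0.5, -0.3]
opening: 0.885
```

>>> {"api": "apply_moves", "payload": {
  "commands": [
    [0,0,15,0,0,0],
    [0,0,30,0,0,0],
    [0,0,40,0,0,0],
    [0,0,40,0,0,0],
    [0,0,0,0,0,0]
  ]
}}

```text
time: 18.95
tcp_pos: [0.4861, -0.0996, 0.3536]
tool_rot: [-1.214, -1.214, 1.21]
ft_force: [-0.6, 0.5, -0.1]
opening: 0.998
```

Run:
```python
from h import *
p,d,T,K,k1,s=wrist("pics/w5.png")
print(s["time"],s["tcp_pos"].round(4),s["ft_force"].round(1))
blobs(p,d,T,K,k1,(0,150,70),(8,255,255));blobs(p,d,T,K,k1,(22,130,90),(34,255,255))
for k in ["lever_grip","trunnion_axis","valve_grip","valve_axis","bottle_cap"]:
    print(k,[((T[:3,:3]@np.array(o["location"])+T[:3,3]).round(4),round(o["confidence"],2)) for o in landmark_of("wrist",k)[:1]])
```

```text
18.95 [ 0.4861 -0.0996  0.3536] [-0.6  0.5 -0.1]
[280. 216.] 1530 mean [ 0.4879 -0.1038  0.2568] [ 0.456  -0.1127  0.252 ] [ 0.5238 -0.0955  0.2595] dir [1.   0.02]
[428. 267.] 487 mean [0.6006 0.0989 0.1263] [0.5947 0.0639 0.1205] [0.6136 0.1327 0.1297] dir [ 0.019 -1.   ]
lever_grip [(array([ 0.4923, -0.1042,  0.2464]), 0.9)]
trunnion_axis [(array([ 0.4992, -0.1789,  0.2097]), 0.62)]
valve_grip [(array([0.6034, 0.1024, 0.1192]), 0.8)]
valve_axis [(array([0.6073, 0.0216, 0.1227]), 0.7)]
bottle_cap [(array([ 0.4757, -0.0748,  0.0017]), 0.94)]
```

View pics/w5.png

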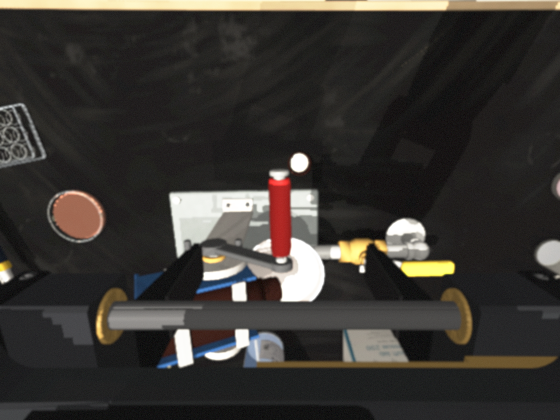

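The wrist view shows the bottle neck over the funnel at (290,275), the lever leaning towards the funnel with the grip at (280,216), the yellow handle at (428,267) in line with the pipe, and the cap at (299,162), where it was. The tool touches nothing, with the lowest fingertip about 95 mm above the grip. I'm handing in.

```bash
python3 -c "
from station import *
print(r.sign_off())"
```

```text
the job is handed in; nothing more can be done
None
```

I opened the drain valve to its stop and then tipped the bottle over the funnel to its stop. I handed the job in at about 19 s of the 50 s; `sign_off` gives no verdict.

- **Valve:** I gripped the yellow handle and turned it until the force rose to about 18 N, well above the roughly 3 N it takes to turn. Afterwards the wrist camera showed it within about 1° of the pipe's direction.
- **Cradle:** I swung the red lever over in about 4 s, then let go. The last picture puts the grip at y ≈ −0.104 m, z ≈ 0.248 m, a tip angle of about 2.0 rad. The bottle's neck is over the funnel.
- **Loose things:** the cap measured within about 2–5 mm of its starting spot, which is about the accuracy of the measurement. The media bottle, beaker and dish looked undisturbed in the pictures, but I did not measure them again.
- **End state:** the arm was clear above the lever, with no force on it.

**Uncertain:** near the end of the swing the pads slid 3–4 mm along the red grip. I took this as the cradle being at its stop. That rests on the camera measurements and the force, because the joint angle itself cannot be read.

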